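Clamp the fitting onto the vacuum trap

TASK

Two vacuum trap pots stand on the bench with their clamp rings hanging open; only one has its upper fitting seated on its neck. On that one, swing the hinged half of the clamp ring fully shut around the two flanges, then swing the latch bolt fully home into the ring's forked lug, and let go. Leave the clamp of the other, bare pot as it is.

Things in the scene. Friction and masses are not known exactly. Their poses are not given: they have to be found in the camera images.
- trap: The pot to clamp: fixed steel pot 90 mm wide, with a domed steel fitting (54 mm wide, top at 136 mm height, short spout towards its +x) seated on its neck, flange on flange (75 mm wide, 92 to 100 mm high). Origin: on the bench under its centre; z up. The fixed half of the aluminium clamp ring (outer radius 47 mm, 86 to 106 mm high) is on its +x side.
- ring (a joint): Angle (rad) of the swinging half ring about its vertical hinge, which stands at x 0, y +55 mm in the pot's frame. 0: fully shut (a stop), half ring on the pot's -x side; grows to 1.6 as it swings out towards -x (opens clockwise seen from above). Friction (0.12 N m) keeps it where it is left.
- ring_peg (a point): Centre of the gripping part of the upright round black peg on the swinging half ring: 13 mm thick, from 110 to 154 mm height, this point at 132 mm. It turns with the ring at 83 mm from the hinge; with the ring shut it stands at x -62, y 0 mm in the pot's frame. It may be pinched or pushed from above.
- latch (a joint): Angle (rad) of the latch bolt about its vertical pivot, at x +20, y -68 mm in the pot's frame. 0: fully home (a stop), bolt along the pot's -x in the slot of the ring's forked lug; grows to 1.9 as it swings out (opens anticlockwise seen from above; at 1.57 it points to the pot's -y). Friction (0.08 N m) keeps it where it is left.
- latch_peg (a point): Centre of the gripping part of the upright round black peg at the outer end of the latch bolt: 13 mm thick, from 110 to 154 mm height, this point at 132 mm. It turns with the bolt at 60 mm from the pivot; with the latch home it stands at x -40, y -68 mm in the pot's frame. It may be pinched or pushed from above.
- spare_ring_peg (a point): The same ring peg on the other pot, which has the same clamp but no fitting (its dark mouth is open, top at 97 mm). To be left alone.
- spare_latch_peg (a point): The same latch peg on the other, bare pot. To be left alone.
Mind the look-alikes: they are no part of the job. Leave any blue or purple look-alike of the trap alone.

How it is judged:
By the outcome, as a careful person would: the job done as asked, in the order asked, and still so for the second after the job is handed in, with the robot touching nothing.
It also fails if it takes over 51 s, if anything falls off the work surface, if the arm or the gripper's body presses on something with over 40 N, if the wrist force passes 120 N, or if a joint passes its speed limit or range.

ROBOT

A 6-joint arm with a two-finger parallel gripper is mounted at the origin on the work surface. World frame = base frame: x ahead of the robot, y to its left, z up, the work surface at z = 0. Lengths are in mm, angles in rad, forces in N, time in s.
With the tool pointing down it reaches from about 300 to 775 mm from the base axis. Payload 14.6 kg.
Tool frame: the origin (TCP) lies between the finger pads; the fingertips stand 11 mm ahead of it and the grasp point (between the pads) lies 8 mm behind it; z points along the fingers, y is the direction in which the jaws open and shut (so a half turn about z gives the same grasp; the last joint's range is limited). The gripper opens to 94 mm and grips with 3 to 60 N. Pads are 16 mm wide; open, the fingers measure 119 mm over their backs; the gripper's body (75 mm by 177 mm) begins 78 mm behind the grasp point.
Start: joints at [-1.384, 0.3, 1.521, -0, 1.321, -0.067], TCP at [138.09, -532.373, 216.446] pointing down, gripper open.
Joint ranges: [-3.03, 3.03], [-0.79, 2.21], [0.23, 2.52], [-1.04, 4.18], [0, 3.07], [-2.55, 2.55]. Speed limits (rad/s): [2.22, 2.22, 2.57, 3.14, 3.14, 3.14].

INTERFACE

Orientations are given as [roll, pitch, yaw] about the fixed x, y, z axes, in that order (R = Rz(yaw) Ry(pitch) Rx(roll)).
In Python, from cell import * gives the robot as it stands.
- The arm moves only by the tool arm_command, never from a script. Its argument "deltas" is a list of rows, each an object with "xyz": the shift along the world's x, y, z in m, a list of three; "turn": the turn, a rotation vector about the world's x, y, z in rad, a list of three. A call has 1 to 12 rows; each row shifts and turns the commanded pose from where the row before left it; what a row does not reach is not made up. A row lasts 1/8 s, in which the tool goes at most 62.5 mm and 10.7 degrees, less where a joint would pass 70% of its speed; a pose out of reach is approached as far as the arm can. A call with a gripper value outside its range is refused whole. "gripper" is the closure, from 0 (fully open) to 1 (shut), set as the call begins (left out, the last holds). The fingers move at their own pace and stop on an object; "force" is the grip in N (left out, the last holds). Time passes only in rows, so rows that do not move let the fingers close. It gives the time, the measured TCP pose, the force and the opening at its end, in the units of the state.
- read_state(): the state, without advancing time (a new reading comes with each control period).
- camera(name): name is "side" or "top"; returns a dict with "color" (400x640x3 uint8, red, green, blue), "fx", "fy", "cx", "cy" (pixels), "k1" (the pictures are not rectified: a ray, as slopes to the right and down, at radius r is drawn at 1 + k1 r^2 times it, then the intrinsics apply), "rvec" (rotation vector, rad) and "tvec" (3), from world to camera coordinates, as OpenCV has them. Camera axes: x right, y down, z forward; pixel columns grow to the right and rows downward; lengths in mm; the calibration is good to about 2 mm. A picture is of the moment at which its call begins. There is no depth.
- sign_off(): hands the job in, once; it reports no verdict.
The state is a dict: "clock": time; "joints": joint angles; "qd": joint speeds; "effort": joint torques, N m; "eef_pos": TCP position; "eef_rot": TCP orientation; "wrist_force": force on the tool from outside, world axes, zero at the start; "moment": the same for the moment, N m; "finger_gap": finger opening in mm.
Only numpy, scipy, OpenCV 4.12 (cv2) and the standard library are available. Lean on these libraries where they do the work, as an engineer would, in place of code of your own. Each camera call takes 0.05 s, during which the arm holds its last target.

## Working session

There is one attempt and no reset: what is moved stays moved. The work goes in short steps, Python scripts to look and compute and a tool call to move; the robot and the scene stay as the last step left them, time stands still between calls to the robot, and variables do not carry over. Pictures are saved under pics/ and viewed, and the job is handed in when it is done.

Besides the shell and the picture viewer there is one more tool, called after "Call:" in YAML: its name, and indented under it one key for each argument. arm_command: Moves the arm, as the interface text tells. Its arguments: {"type":"object","properties":{"deltas":{"type":"array","items":{"type":"object","properties":{"xyz":{"type":"array","items":{"type":"number"}},"turn":{"type":"array","items":{"type":"number"}}}}},"gripper":{"type":"number"},"force":{"type":"number"}},"required":["deltas"]}

```bash
ls; mkdir -p pics; cat > h.py <<'E'
from cell import *
import numpy as np, cv2, json, pickle
def snap(n,tag):
    c=camera(n); cv2.imwrite(f'pics/{tag}.png',c['color'][:,:,::-1]); pickle.dump(c,open(f'{tag}.pkl','wb')); return c
def load(tag): return pickle.load(open(f'{tag}.pkl','rb'))
def proj(c,P):
    R=cv2.Rodrigues(np.array(c['rvec'],float))[0]; p=np.atleast_2d(P)@R.T+np.array(c['tvec'],float).ravel()
    s=p[:,:2]/p[:,2:]; r2=(s**2).sum(1,keepdims=True); s=s*(1+c['k1']*r2)
    return s*[c['fx'],c['fy']]+[c['cx'],c['cy']]
def ray(c,uv):
    d=(np.array(uv,float)-[c['cx'],c['cy']])/[c['fx'],c['fy']]; s=d.copy()
    for _ in range(50): s=d/(1+c['k1']*(s@s))
    R=cv2.Rodrigues(np.array(c['rvec'],float))[0]; t=np.array(c['tvec'],float).ravel()
    return -R.T@t, R.T@np.array([*s,1.])
def atz(c,uv,z):
    o,d=ray(c,uv); return o+d*(z-o[2])/d[2]
def crop(tag,x0,y0,x1,y1,k,out):
    im=cv2.imread(f'pics/{tag}.png')[y0:y1,x0:x1]; cv2.imwrite(f'pics/{out}.png',cv2.resize(im,None,fx=k,fy=k,interpolation=cv2.INTER_CUBIC))
E
python3 - <<'E'
from h import *
for n in('top','side'): 
    c=snap(n,n+'0'); print({k:c[k] for k in c if k!='color'})
print(read_state())
E
```

```text
pics
{'fx': 399.5905227932384, 'fy': 399.5905227932384, 'cx': 323.9230677875393, 'cy': 210.22473131275405, 'k1': 0.009219998644657276, 'rvec': array([ 2.17950613, -2.12755513,  0.1149255 ]), 'tvec': array([-122.16339949,  479.31243552, 1144.0559825 ])}
{'fx': 484.9150208343831, 'fy': 484.9150208343831, 'cx': 313.41143749911447, 'cy': 202.270511234646, 'k1': -0.15132162257942414, 'rvec': array([ 0.43480672, -2.71794073,  1.18114743]), 'tvec': array([ 417.14801537,  256.61323583, 1381.0440923 ])}
{'clock': 0.1, 'joints': array([-1.38359644e+00,  3.00404512e-01,  1.52150135e+00,  3.04965200e-05,
        1.32066236e+00, -6.66093215e-02]), 'qd': array([-1.57525708e-04, -2.71668013e-03,  2.98231802e-05, -7.45178600e-04,
        1.77993551e-03,  3.59434817e-04]), 'effort': array([ 1.49805805e-03, -5.32646012e+01, -3.53281689e+01,  7.09739607e-02,
        2.35136080e-02, -5.40585040e-05]), 'eef_pos': array([ 138.06211947, -532.17572286,  215.95656912]), 'eef_rot': array([-3.14062122e+00, -9.44080832e-05,  2.53801604e-01]), 'wrist_force': array([-0.21562349,  0.08000618,  0.3879474 ]), 'moment': array([-0.04613826,  0.05730928, -0.01878816]), 'finger_gap': 93.91288027123777}
```

View pics/top0.png

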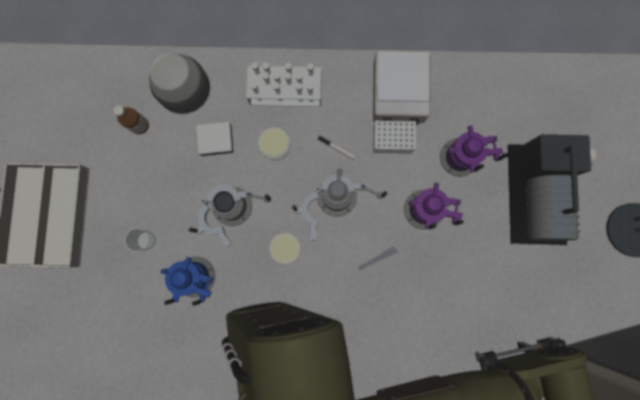

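View pics/side0.png

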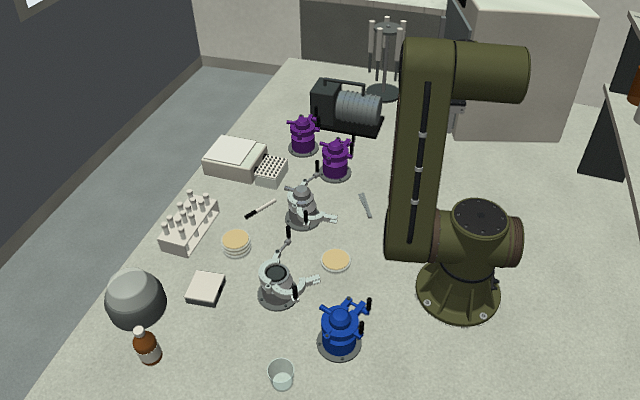

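```bash
python3 - <<'E'
from h import *
crop('top0',270,150,410,255,5,'tc'); crop('side0',260,150,380,250,6,'sc')
c=load('top0')
print(proj(c,[[500,0,0],[600,0,0],[500,100,0],[0,0,0]]))
E
```

```text
[[287.48002021 204.58872251]
 [288.64984525 172.00809961]
 [254.35890316 203.8227447 ]
 [281.18086828 377.92526873]]
```

View pics/tc.png

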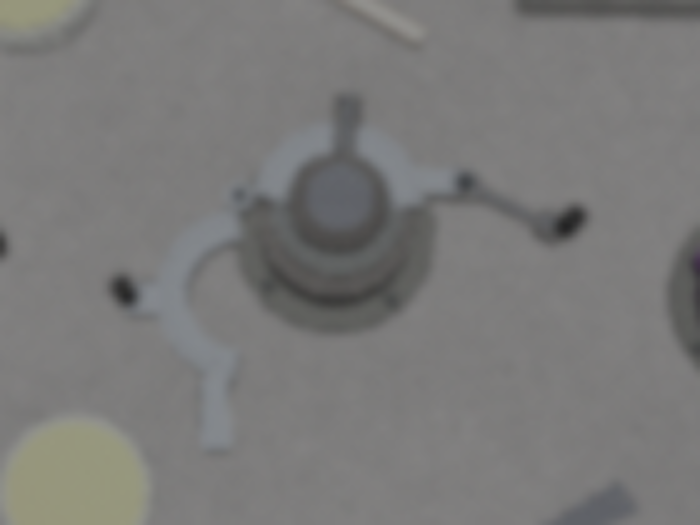

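View pics/sc.png

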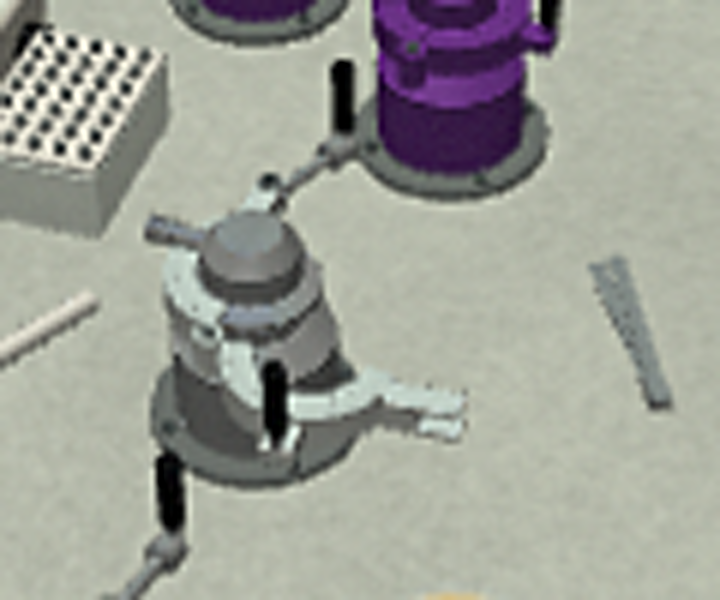

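```bash
cat > fit.py <<'E'
from h import *
from scipy.optimize import least_squares
t=load('top0'); s=load('side0')
T=lambda x,y:(270+x/5-.4,150+y/5-.4); S=lambda x,y:(260+x/6-.4,150+y/6-.4)
def model(p):
    x,y,yaw,a,b=p; R=lambda q:np.array([[np.cos(q),-np.sin(q)],[np.sin(q),np.cos(q)]])
    o=np.array([x,y]); W=lambda v:o+R(yaw)@np.array(v)
    h=np.array([0,55.]); pv=np.array([20,-68.])
    rp=h+R(-a)@np.array([-62,-55.]); lp=pv+R(b)@np.array([-60,0.])
    return dict(c=W([0,0]),h=W(h),pv=W(pv),rp=W(rp),lp=W(lp))
obs=[(t,'c',136,T(341,195)),(s,'c',136,S(255,222)),
(t,'h',108,T(241,196)),(s,'h',108,S(207,328)),(t,'pv',108,T(465,182)),(s,'pv',108,S(268,183)),
(t,'rp',132,T(124,291)),(s,'rp',132,S(275,398)),(t,'lp',132,T(568,221)),(s,'lp',132,S(343,97))]
def res(p):
    m=model(p); return np.concatenate([proj(c,[*m[k],z])[0]-uv for c,k,z,uv in obs])
if __name__=='__main__':
    r=least_squares(res,[540,-150,0,1.2,1.7])
    print(r.x); print(r.fun.reshape(-1,2).round(1)); print({k:v.round(1) for k,v in model(r.x).items()})
    for tag,kp in (('rp',((6,291+0,0),)),):pass
    for c,n in((t,'top'),(s,'side')):
        im=c['color'][:,:,::-1].copy(); k=3; im=cv2.resize(im,None,fx=k,fy=k)
        m=model(r.x)
        for key in('rp','lp'):
            a=[tuple(int(v) for v in (proj(c,[*m[key],z])[0]+.5)*k) for z in(110,154)]; cv2.line(im,*a,(0,0,255),1)
        for key,z in(('h',106),('pv',106),('c',136)): cv2.circle(im,tuple(int(v) for v in (proj(c,[*m[key],z])[0]+.5)*k),3,(0,255,0),1)
        cv2.imwrite(f'pics/ov_{n}.png',im[150*k:260*k,250*k:430*k])
E
python3 fit.py
```

```text
[ 5.27790152e+02 -1.47773998e+02 -7.19219206e-02  1.45567065e+00
  1.19696047e+00]
[[-0.   0.2]
 [-0.9  0.7]
 [-0.2 -0.1]
 [ 0.3  0.7]
 [ 0.3 -0.3]
 [ 0.1 -0.5]
 [ 0.1  0.1]
 [-0.1  0.3]
 [ 0.5  0.3]
 [ 0.1 -0.2]]
{'c': array([ 527.8, -147.8]), 'h': array([531.7, -92.9]), 'pv': array([ 542.9, -217. ]), 'rp': array([474.1, -33.3]), 'lp': array([ 517. , -271.2])}
```

```bash
python3 -c "
import cv2,numpy as np
a=cv2.imread('pics/ov_top.png');b=cv2.imread('pics/ov_side.png');cv2.imwrite('pics/ov.png',cv2.resize(np.vstack([a,b]),None,fx=.9,fy=.9))"
```

```text
(no output)
```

View pics/ov.png

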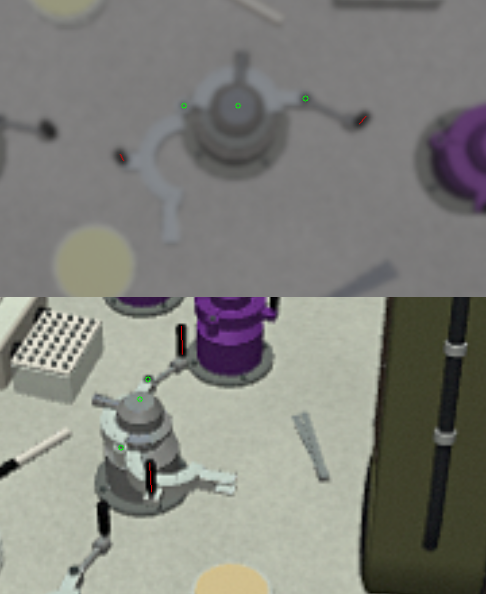

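Two steel pots are in view. The one at top pixel (338,190) has the grey dome and spout, and the one at (227,203) has a dark open mouth. The domed pot is the target, and the purple and blue ones are look-alikes. The enlarged crop confirms it: ring peg at about (294,208), latch peg at about (383,194), and the fit residuals are under 1 px. I'll now go above the ring peg.

Call:
arm_command:
  deltas:
    - {"xyz": [0.028, 0.0416, 0], "turn": [0, 0, -0.07]}
    - {"xyz": [0.028, 0.0416, 0], "turn": [0, 0, -0.07]}
    - {"xyz": [0.028, 0.0416, 0], "turn": [0, 0, -0.07]}
    - {"xyz": [0.028, 0.0416, 0], "turn": [0, 0, -0.07]}
    - {"xyz": [0.028, 0.0416, 0], "turn": [0, 0, -0.07]}
    - {"xyz": [0.028, 0.0416, 0], "turn": [0, 0, -0.07]}
    - {"xyz": [0.028, 0.0416, 0], "turn": [0, 0, -0.07]}
    - {"xyz": [0.028, 0.0416, 0], "turn": [0, 0, -0.07]}
    - {"xyz": [0.028, 0.0416, 0], "turn": [0, 0, -0.07]}
    - {"xyz": [0.028, 0.0416, 0], "turn": [0, 0, -0.07]}
    - {"xyz": [0.028, 0.0416, 0], "turn": [0, 0, -0.07]}
    - {"xyz": [0.028, 0.0416, 0], "turn": [0, 0, -0.07]}
  gripper: 0.5
  force: 25

```text
clock: 1.6
eef_pos: [474.7, -31.6, 216.3]
eef_rot: [3.141, 0.0, -0.588]
wrist_force: [0.2, 0.0, 0.3]
finger_gap: 47.1
```

Call:
arm_command:
  deltas:
    - {"xyz": [0, -0.0015, -0.02]}
    - {"xyz": [0, 0, -0.02]}
    - {"xyz": [0, 0, -0.02]}
    - {"xyz": [0, 0, -0.018]}
    - {"xyz": [0, 0, -0.008]}
    - {}

```text
validation failed for argument at $.de...
```

```bash
python3 - <<'E'
from h import *
snap('side','s1'); snap('top','t1'); crop('s1',250,130,370,230,6,'s1c')
E
```

```text
(no output)
```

View pics/s1c.png

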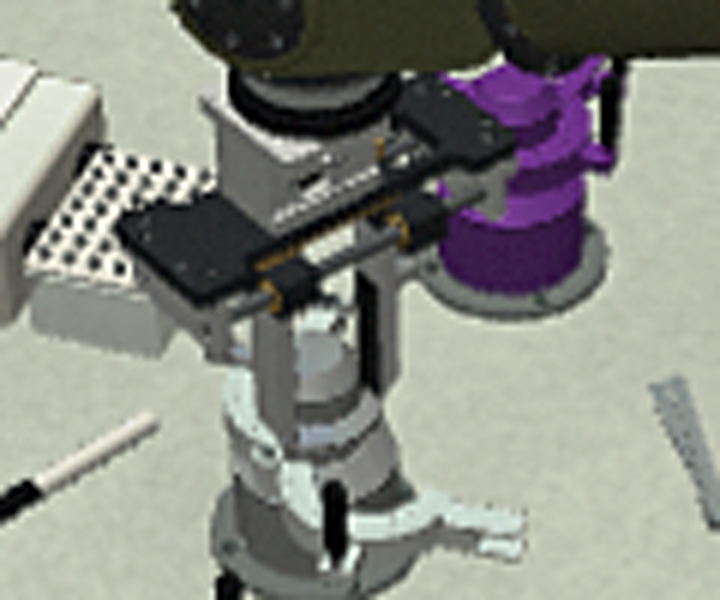

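The move was refused because of the empty row. In the picture the fingers (crop about x 275 and 370) straddle the line above the peg (crop 335,510). I'll descend.

Call:
arm_command:
  deltas:
    - {"xyz": [0, -0.0015, -0.02]}
    - {"xyz": [0, 0, -0.02]}
    - {"xyz": [0, 0, -0.02]}
    - {"xyz": [0, 0, -0.018]}
    - {"xyz": [0, 0, -0.008]}
    - {"xyz": [0, 0, 0]}

```text
validation failed for argument at $.de...
```

```bash
python3 - <<'E'
from h import *
snap('side','s2'); crop('s2',250,130,370,230,6,'s2c')
E
```

```text
(no output)
```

View pics/s2c.png

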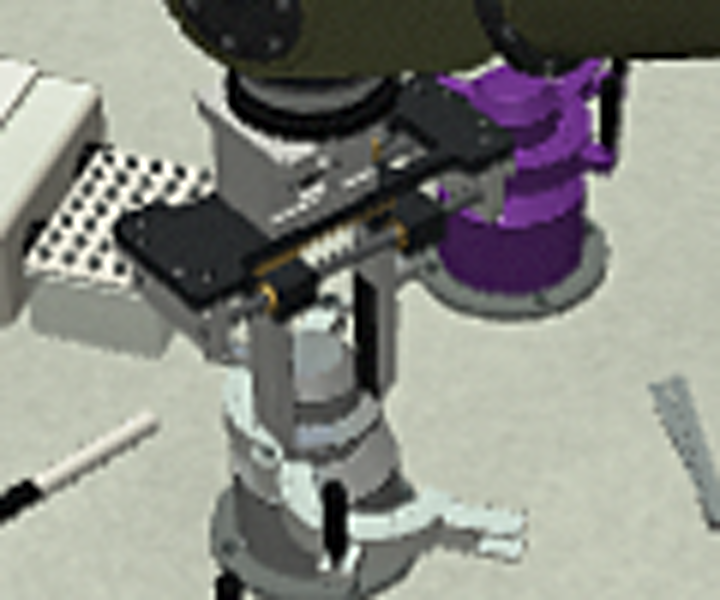

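Every row needs a "turn" too. The arm hasn't moved, so I'll resend the descent.

Call:
arm_command:
  deltas:
    - {"xyz": [0, -0.0015, -0.02], "turn": [0, 0, 0]}
    - {"xyz": [0, 0, -0.02], "turn": [0, 0, 0]}
    - {"xyz": [0, 0, -0.02], "turn": [0, 0, 0]}
    - {"xyz": [0, 0, -0.018], "turn": [0, 0, 0]}
    - {"xyz": [0, 0, -0.008], "turn": [0, 0, 0]}
    - {"xyz": [0, 0, 0], "turn": [0, 0, 0]}

```text
clock: 2.5
eef_pos: [473.8, -35.1, 130.4]
eef_rot: [3.141, 0.001, -0.587]
wrist_force: [0.9, 0.2, 0.5]
finger_gap: 47.1
```

```bash
python3 - <<'E'
from h import *
snap('side','s3'); crop('s3',250,130,370,230,6,'s3c')
E
```

```text
(no output)
```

View pics/s3c.png

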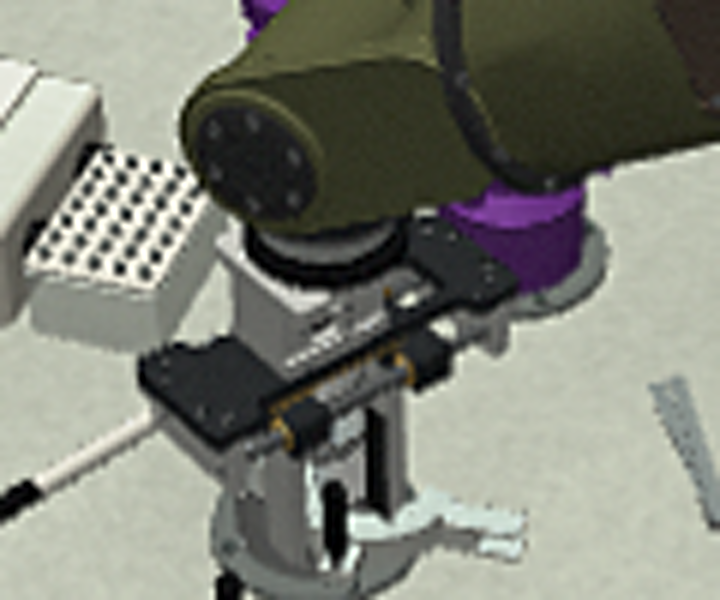

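The peg (crop 335,520) stands between the two fingers. I'll close on it and check the gap.

Call:
arm_command:
  deltas:
    - {"xyz": [0, 0.001, 0], "turn": [0, 0, 0]}
    - {"xyz": [0, 0, 0], "turn": [0, 0, 0]}
    - {"xyz": [0, 0, 0], "turn": [0, 0, 0]}
    - {"xyz": [0, 0, 0], "turn": [0, 0, 0]}
    - {"xyz": [0, 0, 0], "turn": [0, 0, 0]}
    - {"xyz": [0, 0, 0], "turn": [0, 0, 0]}
  gripper: 1
  force: 20

```text
clock: 3.3
eef_pos: [474.1, -33.6, 130.5]
eef_rot: [-3.141, -0.0, -0.586]
wrist_force: [-0.5, 1.6, 1.9]
finger_gap: 12.6
```

```bash
python3 - <<'E'
from h import *
print(read_state())
h=np.array([531.7,-92.9]); p=np.array(read_state()['eef_pos'])[:2]
a0=1.456; r=np.array([474.1,-33.3])-h
pts=[]
for i in range(0,25):
    a=1.46*i/23
    R=np.array([[np.cos(a),-np.sin(a)],[np.sin(a),np.cos(a)]]); pts.append(h+R@r)
print(np.diff(pts,axis=0).round(4)); print(pts[-1])
E
```

```text
{'clock': 3.3, 'joints': array([-1.47899529e-01,  2.29652664e-01,  1.82421904e+00,  1.47320424e-04,
        1.08762378e+00,  2.00898777e+00]), 'qd': array([ 1.62907948e-03, -2.40841028e-04, -7.07140683e-04,  8.57067653e-04,
       -1.79200359e-04,  3.55756899e-05]), 'effort': array([-8.46532770e-01, -4.42709291e+01, -3.11934507e+01, -3.74629078e-01,
       -3.55269676e-01,  2.48481520e-02]), 'eef_pos': array([474.10932162, -33.59811252, 130.54210445]), 'eef_rot': array([-3.14143329e+00, -3.26264525e-05, -5.86159416e-01]), 'wrist_force': array([-0.52808757,  1.62690735,  1.9212005 ]), 'moment': array([0.42151541, 0.1413389 , 0.03464614]), 'finger_gap': 12.553912263625751}
[[-3.6648 -3.7739]
 [-3.418  -3.9988]
 [-3.1574 -4.2076]
 [-2.8842 -4.3994]
 [-2.5993 -4.5735]
 [-2.3039 -4.7292]
 [-1.9993 -4.8658]
 [-1.6866 -4.9828]
 [-1.3671 -5.0798]
 [-1.0421 -5.1563]
 [-0.7129 -5.212 ]
 [-0.3809 -5.2467]
 [-0.0473 -5.2603]
 [ 0.2865 -5.2527]
 [ 0.6192 -5.2239]
 [ 0.9493 -5.1741]
 [ 1.2756 -5.1035]
 [ 1.5968 -5.0123]
 [ 1.9115 -4.9009]
 [ 2.2186 -4.7698]
 [ 2.5167 -4.6194]
 [ 2.8046 -4.4505]
 [ 3.0813 -4.2636]
 [ 3.3456 -4.0596]]
[ 469.44220609 -147.61642439]
```

Call:
arm_command:
  deltas:
    - {"xyz": [-0.0037, -0.0038, 0], "turn": [0, 0, 0.054]}
    - {"xyz": [-0.0034, -0.004, 0], "turn": [0, 0, 0.054]}
    - {"xyz": [-0.0032, -0.0042, 0], "turn": [0, 0, 0.054]}
    - {"xyz": [-0.0029, -0.0044, 0], "turn": [0, 0, 0.054]}
    - {"xyz": [-0.0026, -0.0046, 0], "turn": [0, 0, 0.054]}
    - {"xyz": [-0.0023, -0.0047, 0], "turn": [0, 0, 0.054]}
    - {"xyz": [-0.002, -0.0049, 0], "turn": [0, 0, 0.054]}
    - {"xyz": [-0.0017, -0.005, 0], "turn": [0, 0, 0.054]}
    - {"xyz": [-0.0014, -0.0051, 0], "turn": [0, 0, 0.054]}
    - {"xyz": [-0.001, -0.0052, 0], "turn": [0, 0, 0.054]}
    - {"xyz": [-0.0007, -0.0052, 0], "turn": [0, 0, 0.054]}
    - {"xyz": [-0.0004, -0.0052, 0], "turn": [0, 0, 0.054]}

```text
clock: 4.8
eef_pos: [449.7, -90.0, 130.5]
eef_rot: [3.141, -0.003, 0.064]
wrist_force: [8.1, 2.1, -3.0]
finger_gap: 12.5
```

Call:
arm_command:
  deltas:
    - {"xyz": [0.0005, -0.0053, 0], "turn": [0, 0, 0.054]}
    - {"xyz": [0.0005, -0.0053, 0], "turn": [0, 0, 0.054]}
    - {"xyz": [0.0008, -0.0052, 0], "turn": [0, 0, 0.054]}
    - {"xyz": [0.0009, -0.0052, 0], "turn": [0, 0, 0.054]}
    - {"xyz": [0.0013, -0.0051, 0], "turn": [0, 0, 0.054]}
    - {"xyz": [0.0016, -0.005, 0], "turn": [0, 0, 0.054]}
    - {"xyz": [0.0019, -0.0049, 0], "turn": [0, 0, 0.054]}
    - {"xyz": [0.0022, -0.0048, 0], "turn": [0, 0, 0.054]}

```text
clock: 5.8
eef_pos: [459.2, -130.4, 130.5]
eef_rot: [3.142, -0.002, 0.496]
wrist_force: [5.8, 7.3, -1.1]
finger_gap: 12.5
```

Call:
arm_command:
  deltas:
    - {"xyz": [0.0019, -0.0034, 0], "turn": [0, 0, 0.05]}
    - {"xyz": [0.0021, -0.0033, 0], "turn": [0, 0, 0.05]}
    - {"xyz": [0.0022, -0.0032, 0], "turn": [0, 0, 0.04]}
    - {"xyz": [0, 0, 0], "turn": [0, 0, 0]}

```text
clock: 6.3
eef_pos: [465.4, -140.4, 130.5]
eef_rot: [3.141, -0.002, 0.635]
wrist_force: [6.2, 4.1, -1.2]
finger_gap: 12.4
```

Call:
arm_command:
  deltas:
    - {"xyz": [0.0012, -0.0016, 0], "turn": [0, 0, 0.01]}
    - {"xyz": [0.0009, -0.0012, 0], "turn": [0, 0, 0]}
    - {"xyz": [0, 0, 0], "turn": [0, 0, 0]}

```text
clock: 6.68
eef_pos: [466.1, -141.6, 130.4]
eef_rot: [-3.137, -0.0, 0.644]
wrist_force: [-7.0, 17.6, 10.3]
finger_gap: 12.8
```

The force now opposes closing by about 18 N, so the ring is on its stop. One more small nudge, then release and look.

Call:
arm_command:
  deltas:
    - {"xyz": [0.0006, -0.0008, 0], "turn": [0, 0, 0]}
    - {"xyz": [0, 0, 0], "turn": [0, 0, 0]}

```text
clock: 6.92
eef_pos: [466.1, -141.7, 130.4]
eef_rot: [-3.135, -0.0, 0.644]
wrist_force: [-13.0, 23.8, 14.1]
finger_gap: 12.5
```

Call:
arm_command:
  deltas:
    - {"xyz": [0, 0, 0], "turn": [0, 0, 0]}
    - {"xyz": [0, 0, 0], "turn": [0, 0, 0]}
    - {"xyz": [0, 0, 0], "turn": [0, 0, 0]}
    - {"xyz": [0, 0, 0.03], "turn": [0, 0, 0]}
    - {"xyz": [0, 0, 0.03], "turn": [0, 0, 0]}
    - {"xyz": [0, 0, 0.02], "turn": [0, 0, 0]}
    - {"xyz": [0.01, -0.025, 0], "turn": [0, 0, 0.08]}
    - {"xyz": [0.01, -0.025, 0], "turn": [0, 0, 0.08]}
    - {"xyz": [0.01, -0.025, 0], "turn": [0, 0, 0.08]}
    - {"xyz": [0.01, -0.025, 0], "turn": [0, 0, 0.08]}
    - {"xyz": [0.01, -0.028, 0], "turn": [0, 0, 0.08]}
  gripper: 0.55

```text
clock: 8.3
eef_pos: [517.6, -273.3, 210.3]
eef_rot: [-3.141, 0.0, 1.046]
wrist_force: [0.0, 0.4, 0.7]
finger_gap: 42.3
```

```bash
python3 - <<'E'
from h import *
snap('side','s4'); snap('top','t4'); crop('s4',250,130,370,230,6,'s4c'); crop('t4',270,150,410,255,5,'t4c')
E
```

```text
(no output)
```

View pics/s4c.png

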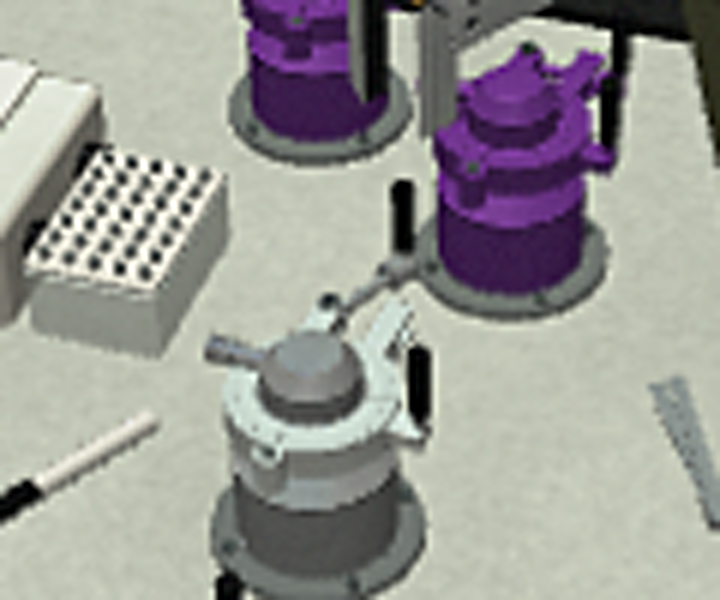

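View pics/t4c.png

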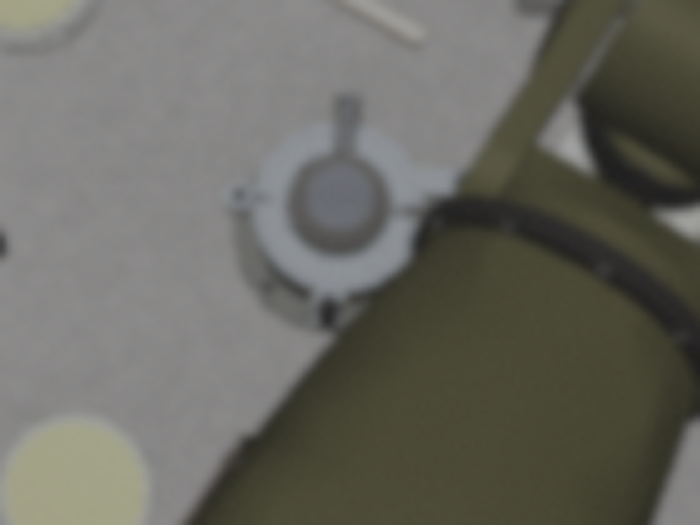

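Ring peg at side crop (420,385) is against the pot and the half ring is closed around the flanges. Top crop shows the full ring with thin seams at (260,198) and (400,208). The latch peg is unmoved, so I'll descend on it.

Call:
arm_command:
  deltas:
    - {"xyz": [-0.0005, 0.002, -0.02], "turn": [0, 0, 0.04]}
    - {"xyz": [0, 0, -0.02], "turn": [0, 0, 0]}
    - {"xyz": [0, 0, -0.02], "turn": [0, 0, 0]}
    - {"xyz": [0, 0, -0.014], "turn": [0, 0, 0]}
    - {"xyz": [0, 0, -0.006], "turn": [0, 0, 0]}
    - {"xyz": [0, 0, 0], "turn": [0, 0, 0]}

```text
clock: 9.15
eef_pos: [516.9, -270.2, 130.6]
eef_rot: [-3.142, -0.0, 1.084]
wrist_force: [0.8, -0.6, -0.2]
finger_gap: 42.4
```

Call:
arm_command:
  deltas:
    - {"xyz": [0, 0, 0], "turn": [0, 0, 0]}
    - {"xyz": [0, 0, 0], "turn": [0, 0, 0]}
    - {"xyz": [0, 0, 0], "turn": [0, 0, 0]}
    - {"xyz": [0, 0, 0], "turn": [0, 0, 0]}
    - {"xyz": [0, 0, 0], "turn": [0, 0, 0]}
  gripper: 1
  force: 20

```text
clock: 9.78
eef_pos: [517.0, -270.3, 130.6]
eef_rot: [3.141, 0.0, 1.084]
wrist_force: [0.4, 0.0, 1.8]
finger_gap: 12.5
```

```bash
python3 - <<'E'
from h import *
h=np.array([542.9,-217.]); r=np.array([517,-271.2])-h
pts=[]
for i in range(0,18):
    a=-1.197*i/16
    R=np.array([[np.cos(a),-np.sin(a)],[np.sin(a),np.cos(a)]]); pts.append(h+R@r)
print(np.c_[np.diff(pts,axis=0),pts[1:]].round(1))
E
```

```text
[[-4.000e+00  2.100e+00  5.130e+02 -2.691e+02]
 [-3.800e+00  2.400e+00  5.092e+02 -2.667e+02]
 [-3.600e+00  2.700e+00  5.056e+02 -2.641e+02]
 [-3.400e+00  2.900e+00  5.022e+02 -2.612e+02]
 [-3.200e+00  3.200e+00  4.990e+02 -2.580e+02]
 [-2.900e+00  3.400e+00  4.960e+02 -2.546e+02]
 [-2.700e+00  3.600e+00  4.934e+02 -2.510e+02]
 [-2.400e+00  3.800e+00  4.910e+02 -2.472e+02]
 [-2.100e+00  4.000e+00  4.889e+02 -2.432e+02]
 [-1.800e+00  4.100e+00  4.870e+02 -2.391e+02]
 [-1.500e+00  4.200e+00  4.855e+02 -2.349e+02]
 [-1.200e+00  4.300e+00  4.844e+02 -2.305e+02]
 [-8.000e-01  4.400e+00  4.835e+02 -2.261e+02]
 [-5.000e-01  4.500e+00  4.830e+02 -2.217e+02]
 [-2.000e-01  4.500e+00  4.828e+02 -2.172e+02]
 [ 2.000e-01  4.500e+00  4.830e+02 -2.127e+02]
 [ 5.000e-01  4.500e+00  4.835e+02 -2.082e+02]]
```

Call:
arm_command:
  deltas:
    - {"xyz": [-0.004, 0.0021, 0], "turn": [0, 0, -0.072]}
    - {"xyz": [-0.0038, 0.0024, 0], "turn": [0, 0, -0.072]}
    - {"xyz": [-0.0036, 0.0027, 0], "turn": [0, 0, -0.072]}
    - {"xyz": [-0.0034, 0.0029, 0], "turn": [0, 0, -0.072]}
    - {"xyz": [-0.0032, 0.0032, 0], "turn": [0, 0, -0.072]}
    - {"xyz": [-0.0029, 0.0034, 0], "turn": [0, 0, -0.072]}
    - {"xyz": [-0.0027, 0.0036, 0], "turn": [0, 0, -0.072]}
    - {"xyz": [-0.0024, 0.0038, 0], "turn": [0, 0, -0.072]}
    - {"xyz": [-0.0021, 0.004, 0], "turn": [0, 0, -0.072]}
    - {"xyz": [-0.0018, 0.0041, 0], "turn": [0, 0, -0.072]}
    - {"xyz": [-0.0015, 0.0042, 0], "turn": [0, 0, -0.072]}

```text
clock: 11.15
eef_pos: [485.1, -234.4, 130.7]
eef_rot: [3.141, 0.001, 0.289]
wrist_force: [-2.9, -5.2, 2.5]
finger_gap: 12.8
```

Call:
arm_command:
  deltas:
    - {"xyz": [-0.001, 0.0043, 0], "turn": [0, 0, -0.072]}
    - {"xyz": [-0.0008, 0.0044, 0], "turn": [0, 0, -0.072]}
    - {"xyz": [-0.0005, 0.0045, 0], "turn": [0, 0, -0.072]}
    - {"xyz": [-0.0002, 0.0035, 0], "turn": [0, 0, -0.06]}
    - {"xyz": [0, 0.002, 0], "turn": [0, 0, -0.04]}
    - {"xyz": [0, 0, 0], "turn": [0, 0, 0]}

```text
clock: 11.9
eef_pos: [482.1, -215.4, 130.6]
eef_rot: [3.141, 0.002, -0.025]
wrist_force: [-9.3, -0.9, 6.4]
finger_gap: 12.5
```

Call:
arm_command:
  deltas:
    - {"xyz": [0.0005, 0.0015, 0], "turn": [0, 0, -0.02]}
    - {"xyz": [0.0005, 0.0015, 0], "turn": [0, 0, -0.02]}
    - {"xyz": [0, 0, 0], "turn": [0, 0, 0]}

```text
clock: 12.28
eef_pos: [482.5, -212.3, 130.6]
eef_rot: [3.141, 0.004, -0.065]
wrist_force: [-15.5, -1.5, 10.1]
finger_gap: 12.9
```

Call:
arm_command:
  deltas:
    - {"xyz": [-0.001, 0.001, 0], "turn": [0, 0, 0]}
    - {"xyz": [0, 0.001, 0], "turn": [0, 0, 0]}
    - {"xyz": [0, 0, 0], "turn": [0, 0, 0]}

```text
clock: 12.65
eef_pos: [482.5, -210.6, 130.7]
eef_rot: [3.141, 0.001, -0.065]
wrist_force: [-5.2, -3.1, 4.1]
finger_gap: 12.4
```

Call:
arm_command:
  deltas:
    - {"xyz": [0, 0.001, 0], "turn": [0, 0, 0]}
    - {"xyz": [0, 0.001, 0], "turn": [0, 0, 0]}
    - {"xyz": [0, 0, 0], "turn": [0, 0, 0]}

```text
clock: 13.02
eef_pos: [482.5, -210.2, 130.7]
eef_rot: [3.138, 0.0, -0.065]
wrist_force: [-4.4, -17.0, 0.5]
finger_gap: 12.4
```

Now there is a firm stop, with -17 N in y. One more nudge, then release, lift and clear the view.

Call:
arm_command:
  deltas:
    - {"xyz": [0, 0.001, 0], "turn": [0, 0, 0]}
    - {"xyz": [0, 0, 0], "turn": [0, 0, 0]}

```text
clock: 13.28
eef_pos: [482.5, -210.1, 130.7]
eef_rot: [3.136, -0.0, -0.065]
wrist_force: [-4.3, -23.0, -2.0]
finger_gap: 12.6
```

Call:
arm_command:
  deltas:
    - {"xyz": [0, 0, 0], "turn": [0, 0, 0]}
    - {"xyz": [0, 0, 0], "turn": [0, 0, 0]}
    - {"xyz": [0, 0, 0], "turn": [0, 0, 0]}
    - {"xyz": [0, 0, 0.03], "turn": [0, 0, 0]}
    - {"xyz": [0, 0, 0.03], "turn": [0, 0, 0]}
    - {"xyz": [0, 0, 0.04], "turn": [0, 0, 0]}
    - {"xyz": [-0.03, -0.035, 0], "turn": [0, 0, 0]}
    - {"xyz": [-0.03, -0.035, 0], "turn": [0, 0, 0]}
    - {"xyz": [-0.03, -0.035, 0], "turn": [0, 0, 0]}
    - {"xyz": [-0.03, -0.035, 0], "turn": [0, 0, 0]}
    - {"xyz": [0, -0.04, 0], "turn": [0, 0, 0]}
    - {"xyz": [0, -0.04, 0], "turn": [0, 0, 0]}
  gripper: 0.55

```text
clock: 14.78
eef_pos: [362.8, -428.4, 230.7]
eef_rot: [3.141, -0.0, -0.064]
wrist_force: [1.2, -0.4, -0.9]
finger_gap: 42.5
```

```bash
python3 - <<'E'
from h import *
snap('side','s5'); snap('top','t5'); crop('s5',260,150,380,250,6,'s5c'); crop('t5',270,150,410,255,5,'t5c')
E
```

```text
(no output)
```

View pics/s5c.png

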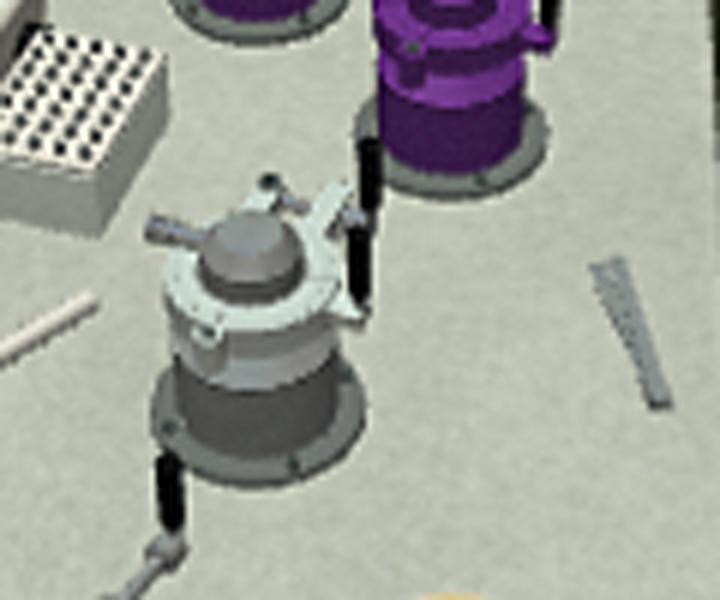

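View pics/t5c.png

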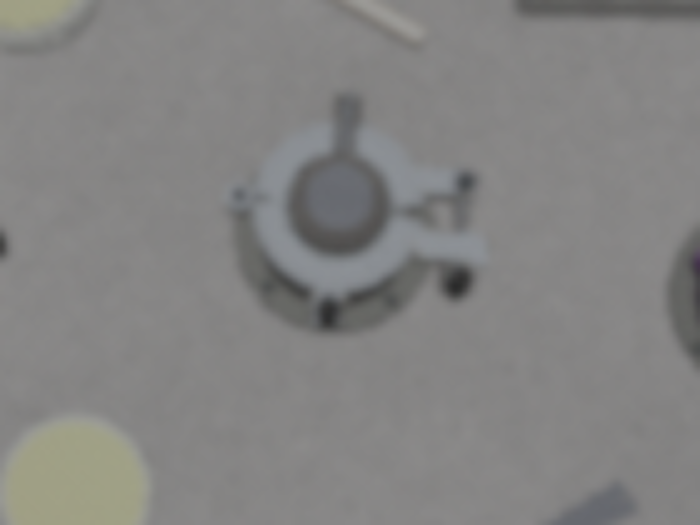

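```bash
python3 - <<'E'
import fit; from fit import *
fit.obs=obs[:6]+[(t,'rp',132,T(328,312)),(s,'rp',132,S(359,262)),(t,'lp',132,T(456,281)),(s,'lp',132,S(370,173))]
r=least_squares(fit.res,[527,-147,-.07,.0,.0]); print(r.x, r.fun.reshape(-1,2).round(1))
m=fit.model([*r.x[:3],0,0]); print([proj(c,[*m[k],132])[0].round(1) for k in('rp','lp') for c in(t,s)]); print([np.round(o[3],1) for o in fit.obs[6:]])
E
```

```text
[ 5.27850161e+02 -1.48081616e+02 -7.68718995e-02  1.11728374e-02
 -3.49152923e-02] [[ 0.1  0.2]
 [-0.8  0.7]
 [-0.1 -0.2]
 [ 0.2  0.6]
 [ 0.4 -0.2]
 [ 0.2 -0.5]
 [ 0.1  0. ]
 [ 0.2  0. ]
 [ 0.2  0.3]
 [-0.2  0.3]]
[array([335.6, 211.8]), array([319.5, 193.1]), array([361.7, 206.2]), array([321.3, 178.3])]
[array([335.2, 212. ]), array([319.4, 193.3]), array([360.8, 205.8]), array([321.3, 178.4])]
```

Both angles fit as 0 within measurement error (ring 0.01, latch -0.03 rad). I'll check the spare pot, then hand in.

```bash
python3 - <<'E'
from h import *
a=load('top0')['color'][165:260,180:280].astype(int); b=load('t5')['color'][165:260,180:280].astype(int)
print(abs(a-b).max(), read_state()['wrist_force'])
print(sign_off())
E
```

```text
11 [ 0.65823609 -0.24041375 -0.58383478]
the job is handed in; nothing more can be done
None
```

The clamp on the domed steel pot is shut and latched, and I handed the job in with the arm clear at about 15 s of the 51 s allowed. I closed the ring first by its peg, then swung the latch home, pressing each onto its stop (about 27 N and 23 N) before letting go.

- **Ring and latch:** refitting both pegs in the final pictures from both cameras gave a ring angle of 0.01 rad and a latch angle of -0.03 rad. Both are zero within measurement error, with residuals under 1 px.
- **Spare pot:** its area of the top picture is unchanged from the start apart from small differences (at most 11 of 255 levels), which I took as noise.
- **Refused commands:** two move commands were refused for incomplete rows and caused no motion. No other checks failed or disagreed.

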